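# Put the warmed dops back in the rack in order of size

## Robot

A 6-joint arm with a two-finger parallel gripper is mounted at the origin on a cart in front of the work surface, level with it; the furniture and walls round the work are solid. World frame = base frame: x ahead of the robot, y to its left, z up, the work surface at z = 0. Lengths are in mm, angles in degrees, forces in N, time in s.
With the tool pointing down it reaches from about 300 to 850 mm from the base axis. Payload 4.2 kg.
Tool frame: the origin (TCP) lies at the very end of the fingers, on their centre line; the grasp point (between the pads) lies env.grip_point_offset behind it (env.grip_point_offset is the distance from the TCP to the grasp point, in mm); z points along the fingers, y is the direction in which the jaws open and shut (so a half turn about z gives the same grasp; the last joint's range is limited). The gripper opens to 91 mm and grips with 3 to 60 N. Pads are 32 mm wide; open, the fingers measure 118 mm over their backs; the gripper's body (76 mm by 178 mm) begins 60 mm behind the grasp point.
Start: joints at [-72.823, 18.312, 89.639, -0, 72.044, -1.146], TCP at [180.77, -545.862, 213.976] pointing down, gripper open.
Joint ranges: [-177.97, 177.97], [-48.28, 115.42], [12.27, 149.76], [-77.06, 257.06], [2.81, 150.46], [-146.56, 146.56]. Speed limits (degrees/s): [147.25, 147.25, 180, 180, 180, 180].

## Interface

Orientations are given as [roll, pitch, yaw] about the fixed x, y, z axes, in that order (R = Rz(yaw) Ry(pitch) Rx(roll)).
In Python, from workcell import env, grab_frame, camera_params gives the robot as it stands. The module is installed in compiled form; this text tells all that it offers.
- The arm moves only by the shell command python3 -m creep 'ROWS' [OPENING] [FORCE]. ROWS is a JSON object of lists of equal length, an entry for each row: "offset": the shift along the tool's x, y, z in m, a list of three; "rotation": the turn, a rotation vector about the tool's x, y, z in degrees, a list of three. A call has 1 to 5 rows; each row shifts and turns the commanded pose from where the row before left it, along the tool's axes as they then stand; what a row does not reach is not made up. A row lasts 1/8 s, in which the tool goes at most 62.5 mm and 10.7 degrees, less where a joint would pass 70% of its speed; a pose out of reach is approached as far as the arm can. A call is refused whole if a number of a shift passes 0.0625 or a number of a turn 10.7, either way. A call with a gripper value outside its range is refused whole. OPENING is the closure, from 0 (fully open) to 1 (shut), set as the call begins (- or left out, the last holds). The fingers move at their own pace and stop on an object; FORCE is the grip in N (left out, the last holds). Time passes only in rows, so rows that do not move let the fingers close. It gives the time, the measured TCP pose, the force and the opening at its end, in the units of the state.
- env.state(): the state, without advancing time (a new reading comes with each control period).
- grab_frame(name): name is "side" or "top"; returns the picture (400x640x3 uint8, red, green, blue); there is no depth.
- camera_params(name): a dict with "mtx" (3x3 intrinsics, pixels), "R" (3x3) and "t" (3): a world point X has camera coordinates R X + t. Camera axes: x right, y down, z forward; pixel columns grow to the right and rows downward; lengths in mm; the calibration is good to about 2 mm. A picture is of the moment at which its call begins. camera_params takes no time and is no camera call.
- env.job_done(): hands the job in, once; it reports no verdict.
The state is a dict: "time_s": time; "qpos": joint angles; "qvel": joint speeds; "effort": joint torques, N m; "ee_pos": TCP position; "ee_rot": TCP orientation; "force": force on the tool from outside, world axes, zero at the start; "torque": the same for the moment, N m; "gripper_width": finger opening in mm.
Only numpy, scipy, OpenCV 4.12 (cv2) and the standard library are available. Lean on these libraries where they do the work, as an engineer would, in place of code of your own. Each camera call takes 0.05 s, during which the arm holds its last target.

## Task

The four brass dops have cooled in the aluminium warming block: put them back in the wooden dop rack, each standing with its shank fully down in a hole of its own, so that the whole row runs in order of head size. The smallest and the largest dop already stand in the two end holes of the rack and show which way the row runs; leave them there. Do not knock the clear gem box or the folded loupe lying by them.

Things in the scene. Friction and masses are not known exactly. Their poses are not given: they have to be found in the camera images.
- dop_rack: Wooden block, 56 (its x) by 276 (its y) by 50 mm high, fixed to the bench, with six round holes in one row along its y axis at y = -110, -66, -22, +22, +66 and +110 mm, x = 0. Origin at the centre of its underside; z up. Each hole is 11.5 mm wide and 42 mm deep (its floor 8 mm above the bench), its mouth at z = 50 mm countersunk to 19.5 mm across, 4 mm deep at 45 degrees. A seated dop's head middle is 83 mm above the bench; a dop may lean up to 4 degrees in its hole.
- warm_block: Square aluminium block, 108 by 108 by 50 mm high, fixed to the bench, with four bores like the rack's at x, y = -32 or +32 mm. Origin at the centre of its underside; z up. Each of the four dops to be moved stands in one of its bores. Behind the gap between block and rack the fixed mast of the gem machine rises 0.3 m and more, from 0.61 m ahead of the robot base: carry things straight across in front of it, not in an arc through it.
- dop_10_head (a point): Flat brass dop (a stone holder, turned like a mushroom), head disc 10 mm across and 14 mm thick, on a 10 mm round shank; 82 mm long overall, the foot of the shank rounded to a half ball. The point is the middle of the head, on the axis, 75 mm above the foot and 7 mm below the flat top; z points from foot to head. Stands in one end hole of the rack and stays there: the row begins at it.
- dop_16_head (a point): Flat brass dop (a stone holder, turned like a mushroom), head disc 16 mm across and 14 mm thick, on a 10 mm round shank; 82 mm long overall, the foot of the shank rounded to a half ball. The point is the middle of the head, on the axis, 75 mm above the foot and 7 mm below the flat top; z points from foot to head. Starts upright in one of the four bores of the aluminium warming block; grasp it across the head.
- dop_22_head (a point): Flat brass dop (a stone holder, turned like a mushroom), head disc 22 mm across and 14 mm thick, on a 10 mm round shank; 82 mm long overall, the foot of the shank rounded to a half ball. The point is the middle of the head, on the axis, 75 mm above the foot and 7 mm below the flat top; z points from foot to head. Starts upright in one of the four bores of the aluminium warming block; grasp it across the head.
- dop_28_head (a point): Flat brass dop (a stone holder, turned like a mushroom), head disc 28 mm across and 14 mm thick, on a 10 mm round shank; 82 mm long overall, the foot of the shank rounded to a half ball. The point is the middle of the head, on the axis, 75 mm above the foot and 7 mm below the flat top; z points from foot to head. Starts upright in one of the four bores of the aluminium warming block; grasp it across the head.
- dop_34_head (a point): Flat brass dop (a stone holder, turned like a mushroom), head disc 34 mm across and 14 mm thick, on a 10 mm round shank; 82 mm long overall, the foot of the shank rounded to a half ball. The point is the middle of the head, on the axis, 75 mm above the foot and 7 mm below the flat top; z points from foot to head. Starts upright in one of the four bores of the aluminium warming block; grasp it across the head.
- dop_40_head (a point): Flat brass dop (a stone holder, turned like a mushroom), head disc 40 mm across and 14 mm thick, on a 10 mm round shank; 82 mm long overall, the foot of the shank rounded to a half ball. The point is the middle of the head, on the axis, 75 mm above the foot and 7 mm below the flat top; z points from foot to head. Stands in the other end hole of the rack and stays there: the row ends at it.
- gem_box_mid (a point): Round clear plastic gem box, 44 mm across, 20 mm high, loose on the bench between the rack and the warming block. The point is its centre, 10 mm up. Not to be moved.
- loupe_mid (a point): Folded metal loupe, 25 by 47 by 17 mm, loose on the bench behind the rack. The point is its centre, half-way up. Not to be moved.

How it is judged:
By the outcome, as a careful person would: the job done as asked, in the order asked, and still so for the second after the job is handed in, with the robot touching nothing.
It also fails if it takes over 112 s, if anything falls off the work surface, if the arm or the gripper's body presses on something with over 40 N, if the wrist force passes 120 N, or if a joint passes its speed limit or range.

## Working session

There is one attempt and no reset: what is moved stays moved. The work goes in short steps, Python scripts to look and compute and a shell command to move; the robot and the scene stay as the last step left them, time stands still between calls to the robot, and variables do not carry over. Pictures are saved under pics/ and viewed, and the job is handed in when it is done.

```bash
mkdir -p pics; ls
python3 - <<'E'
from workcell import env, grab_frame, camera_params
import cv2
print(env.grip_point_offset); print(env.state())
for n in("side","top"):
    im=grab_frame(n); cv2.imwrite(f"pics/{n}0.png",im[:,:,::-1]); 
    p=camera_params(n); print(n,p, -p["R"].T@p["t"])
E
```

```text
pics
18.8
{'time_s': 0.0, 'qpos': array([-7.28203162e+01,  1.83513481e+01,  8.97074692e+01, -8.47598646e-04,
        7.20438275e+01, -1.14738628e+00]), 'qvel': array([ 0.0032013 , -0.02637527,  0.00331482,  0.07868708,  0.07866095,
        0.00427286]), 'effort': array([ 1.94065137e-04, -4.12460804e+01, -2.31971133e+01,  7.26711145e-02,
        4.54412133e-02, -1.50256092e-04]), 'ee_pos': array([ 180.63340039, -545.34722978,  213.11602103]), 'ee_rot': array([-1.79897360e+02, -1.24970897e-03,  1.83273310e+01]), 'force': array([-0.28752271, -0.01878267, -0.21471585]), 'torque': array([ 0.00263326, -0.02798448, -0.03067506]), 'gripper_width': 90.95565344731445}
side {'mtx': array([[489.70072189,   0.        , 314.97705624],
       [  0.        , 489.70072189, 201.84496004],
       [  0.        ,   0.        ,   1.        ]]), 'R': array([[ 0.99630329,  0.08373281, -0.01919834],
       [ 0.02406451, -0.48656769, -0.87331139],
       [-0.08246611,  0.86962101, -0.48678398]]), 't': array([-490.90585464,   35.58760631, 1337.45454727])} [  598.5293873  -1104.65786827   672.70593014]
top {'mtx': array([[420.00100802,   0.        , 317.51396147],
       [  0.        , 420.00100802, 192.55975485],
       [  0.        ,   0.        ,   1.        ]]), 'R': array([[-1.41783867e-02, -9.99897939e-01, -1.75657777e-03],
       [-9.91005148e-01,  1.42860408e-02, -1.33059027e-01],
       [ 1.33070542e-01, -1.45784722e-04, -9.91106558e-01]]), 't': array([ -63.81474948,  526.61077568, 1008.83347106])} [ 386.72318345  -71.18434697 1069.81969125]
```

View pics/side0.png

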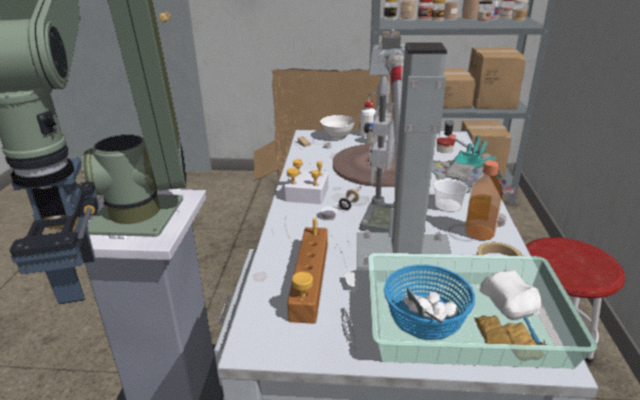

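View pics/top0.png

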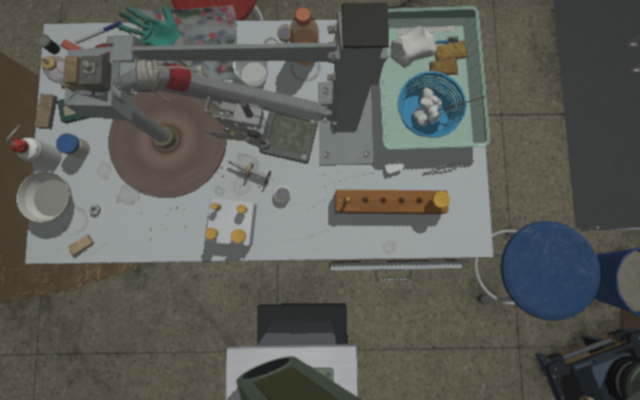

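The top view shows the rack at about (335–450, 201), with the largest dop at (440, 200) and the smallest at (347, 201). The warm block is at (207–255, 200–245) with four heads. I'll measure these next.

```bash
cat > h.py <<'E'
import numpy as np, cv2
from workcell import env, grab_frame, camera_params
def ray(n,px,z):
    p=camera_params(n); R,t=p["R"],p["t"]
    d=R.T@np.linalg.inv(p["mtx"])@np.array([px[0],px[1],1.]); c=-R.T@t
    return c+d*(z-c[2])/d[2]
def proj(n,X):
    p=camera_params(n); v=p["mtx"]@(p["R"]@np.array(X,float)+p["t"]); return v[:2]/v[2]
def tri(a,b):
    A=[];B=[]
    for n,px in(("top",a),("side",b)):
        p=camera_params(n);R,t=p["R"],p["t"];d=R.T@np.linalg.inv(p["mtx"])@np.array([px[0],px[1],1.]);d/=np.linalg.norm(d)
        P=np.eye(3)-np.outer(d,d);A.append(P);B.append(P@(-R.T@t))
    return np.linalg.solve(sum(A),sum(B))
def yellow(im):
    h=cv2.cvtColor(im,cv2.COLOR_RGB2HSV)
    return cv2.inRange(h,(14,130,90),(32,255,255))
def blobs(m,a=8):
    n,l,s,c=cv2.connectedComponentsWithStats(m)
    return [(tuple(c[i].round(1)),s[i].tolist()) for i in range(1,n) if s[i][4]>=a]
E
python3 - <<'E'
from h import *
for n,roi in(("top",(190,180,270,80)),("side",(250,150,110,180))):
    im=cv2.imread(f"pics/{n}0.png")[:,:,::-1].copy()
    x,y,w,h=roi
    m=yellow(im); k=np.zeros_like(m);k[y:y+h,x:x+w]=m[y:y+h,x:x+w]
    print(n)
    for b in blobs(k,4): print(b, ray(n,b[0],90 if n=="top" else 83).round(0))
t=cv2.imread("pics/top0.png"); cv2.imwrite("pics/t0a.png",cv2.resize(t[190:260,195:275],None,fx=8,fy=8,interpolation=2))
cv2.imwrite("pics/t0b.png",cv2.resize(t[180:225,325:460],None,fx=5.9,fy=5.9,interpolation=2))
s=cv2.imread("pics/side0.png"); cv2.imwrite("pics/s0a.png",cv2.resize(s[150:325,265:365],None,fx=3.4,fy=3.4,interpolation=2))
cv2.imwrite("pics/s0b.png",cv2.resize(s[150:225,275:365],None,fx=8,fy=8,interpolation=2))
E
```

```text
top
((np.float64(390.0), np.float64(200.7)), [336, 191, 113, 21, 2019]) [ 497. -241.   90.]
((np.float64(214.3), np.float64(206.2)), [212, 204, 6, 5, 20]) [490. 171.  90.]
((np.float64(241.2), np.float64(208.7)), [238, 206, 8, 7, 43]) [483. 108.  90.]
((np.float64(210.6), np.float64(233.4)), [206, 229, 11, 10, 82]) [426. 179.  90.]
((np.float64(237.9), np.float64(235.8)), [232, 230, 13, 13, 131]) [420. 115.  90.]
side
((np.float64(294.6), np.float64(168.6)), [288, 160, 14, 18, 125]) [425. 138.  83.]
((np.float64(316.5), np.float64(171.9)), [312, 162, 9, 23, 71]) [489. 119.  83.]
((np.float64(292.5), np.float64(181.0)), [292, 180, 2, 3, 6]) [429.  60.  83.]
((np.float64(314.5), np.float64(230.0)), [307, 219, 13, 19, 80]) [ 508. -180.   83.]
((np.float64(306.8), np.float64(235.6)), [304, 231, 7, 8, 18]) [ 493. -204.   83.]
((np.float64(321.2), np.float64(239.5)), [319, 238, 6, 5, 11]) [ 526. -218.   83.]
((np.float64(303.5), np.float64(241.5)), [302, 241, 4, 2, 4]) [ 489. -228.   83.]
((np.float64(309.8), np.float64(241.0)), [309, 240, 3, 3, 4]) [ 502. -225.   83.]
((np.float64(314.3),
[... 1426 characters left out ...]
94, 298, 4, 2, 4]) [ 493. -414.   83.]
((np.float64(311.4), np.float64(303.6)), [309, 301, 6, 6, 7]) [ 524. -427.   83.]
((np.float64(294.8), np.float64(305.4)), [293, 303, 4, 6, 10]) [ 494. -434.   83.]
((np.float64(289.7), np.float64(307.6)), [289, 304, 3, 7, 11]) [ 486. -440.   83.]
((np.float64(303.8), np.float64(308.0)), [303, 307, 3, 3, 5]) [ 511. -439.   83.]
((np.float64(311.0), np.float64(314.0)), [307, 308, 9, 14, 41]) [ 525. -454.   83.]
((np.float64(301.7), np.float64(312.5)), [300, 310, 5, 6, 13]) [ 509. -451.   83.]
((np.float64(292.2), np.float64(315.7)), [289, 312, 8, 9, 25]) [ 493. -460.   83.]
((np.float64(299.6), np.float64(318.4)), [297, 316, 6, 6, 9]) [ 507. -466.   83.]
```

View pics/t0a.png

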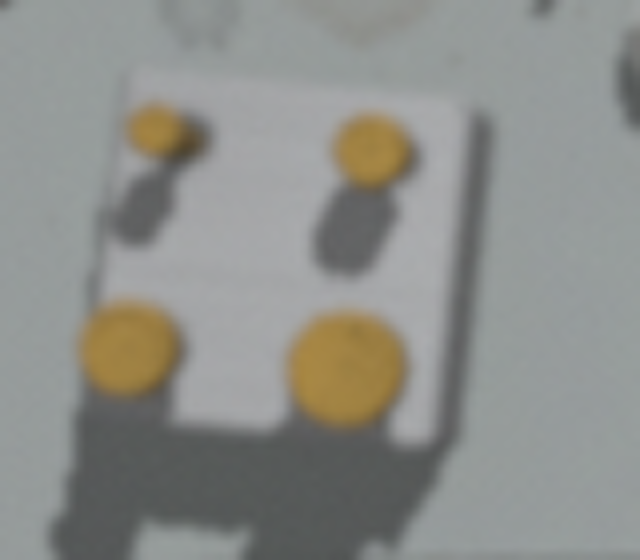

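View pics/t0b.png

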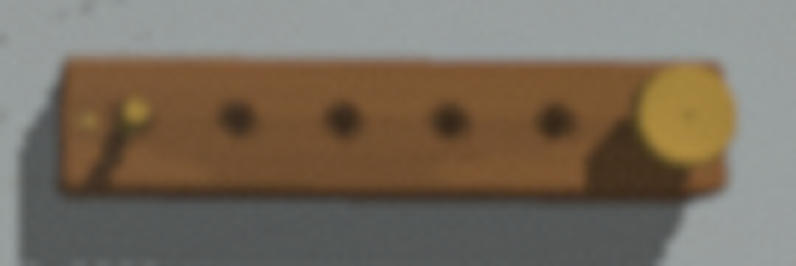

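View pics/s0b.png

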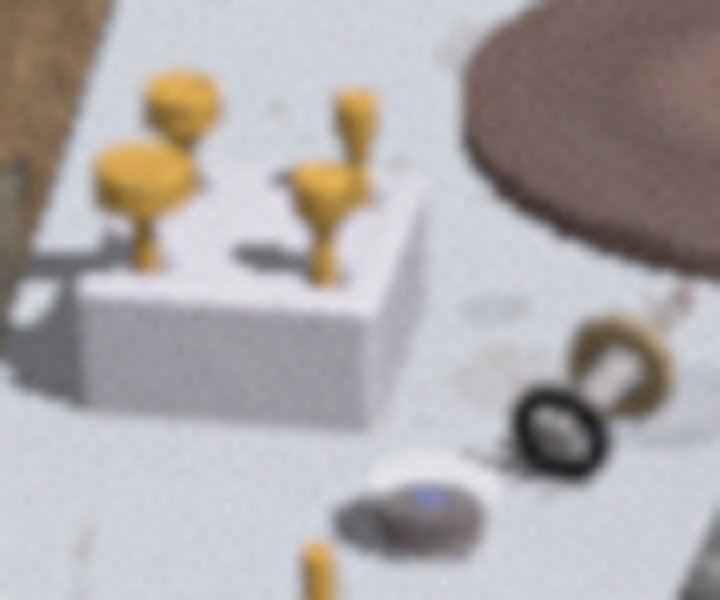

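View pics/s0a.png

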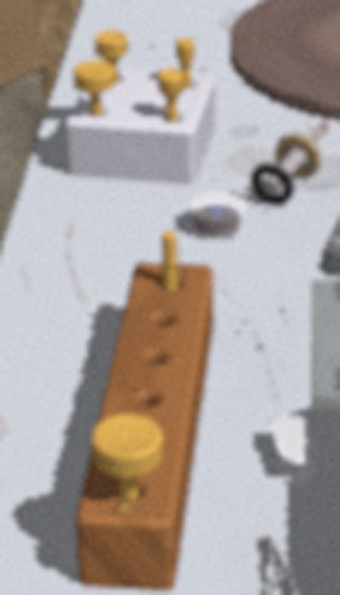

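Run:
```python
from h import *
t=cv2.imread("pics/top0.png")[:,:,::-1].copy(); s=cv2.imread("pics/side0.png")[:,:,::-1].copy()
g=t[:,:,0].astype(float)  # red: wood bright, holes dark
H=[]
for c0 in (365,383,401.5,419.5):
    x0,y0=int(c0)-6,194; p=g[y0:y0+14,x0:x0+13]; w=np.clip(95-p,0,None)
    yy,xx=np.mgrid[y0:y0+14,x0:x0+13]; c=((xx*w).sum()/w.sum(),(yy*w).sum()/w.sum())
    X=ray("top",c,48); H.append(X); print("hole",np.round(c,1),X.round(1))
H=np.array(H); print("pitch",np.linalg.norm(np.diff(H[:,:2],axis=0),axis=1).round(1))
m=yellow(t); k=np.zeros_like(m); k[198:250,200:252]=m[198:250,200:252]
from itertools import product
P=[]
for b,st in blobs(k,10):
    X=ray("top",b,83);P.append(X); print("head",b,st,X.round(1),(2*np.sqrt(st[4]/np.pi)/420*985).round(1))
# side heads: brighter yellow box
h=cv2.cvtColor(s,cv2.COLOR_RGB2HSV); m=cv2.inRange(h,(12,110,90),(34,255,255)); k=np.zeros_like(m);k[155:190,280:330]=m[155:190,280:330]
for X,d in zip(P,(16,22,28,34)): print(d, proj("side",X).round(1))
big=cv2.resize(s[152:190,280:330],None,fx=14,fy=14,interpolation=2)[:,:,::-1].copy()
for X in P:
    u=(proj("side",X)-[280,152])*14; cv2.circle(big,tuple(int(v) for v in u),4,(0,0,255),-1)
cv2.imwrite("pics/s0c.png",big)
sb=cv2.resize(s[215:325,280:335],None,fx=5.4,fy=5.4,interpolation=2)[:,:,::-1].copy()
for X in H:
    X=X.copy();X[2]=50;u=(proj("side",X)-[280,215])*5.4; cv2.circle(sb,tuple(int(v) for v in u),3,(0,0,255),-1)
cv2.imwrite("pics/s0d.png",sb)
```

```text
hole [364.8 199.8] [ 504.4 -186.9   48. ]
hole [382.7 200. ] [ 503.2 -230.7   48. ]
hole [400.8 200.2] [ 502.  -274.8   48. ]
hole [419.1 200.7] [ 500.2 -319.6   48. ]
pitch [43.9 44.1 44.8]
head (np.float64(214.3), np.float64(206.2)) [212, 204, 6, 5, 20] [490.2 172.8  83. ] 11.8
head (np.float64(241.2), np.float64(208.7)) [238, 206, 8, 7, 43] [483.4 109.2  83. ] 17.4
head (np.float64(210.6), np.float64(233.4)) [206, 229, 11, 10, 82] [426.4 180.3  83. ] 24.0
head (np.float64(237.9), np.float64(235.8)) [232, 230, 13, 13, 131] [419.9 116.3  83. ] 30.3
16 [318.6 163.8]
22 [314.3 173.4]
28 [296.8 162.4]
34 [291.8 171.9]
```

View pics/s0c.png

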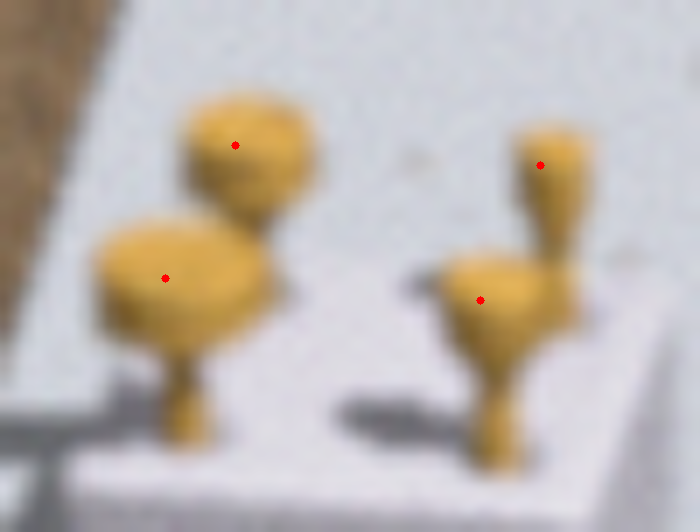

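View pics/s0d.png

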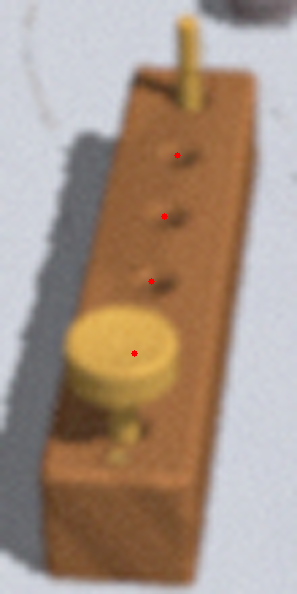

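The side view puts the heads and holes about 1 px (2–3 mm) further in +x than the top view, which fits the stated calibration error. Averaging the two gives these results:

- **Row order:** it runs 10→40 toward −y, so 16, 22, 28 and 34 go at y ≈ −187, −231, −275 and −320.
- **Rack and block yaw:** the rack is at about −2° and the block at about −6°.

I'll grip along world x (yaw 90) so the neighbouring heads stay clear. I'll turn first.

```bash
python3 -m creep '{"offset":[[0,0,0],[0,0,0],[0,0,0],[0,0,0],[0,0,0]],"rotation":[[0,0,-10.2],[0,0,-10.2],[0,0,-10.2],[0,0,-10.2],[0,0,-10.2]]}' 0.45 40; python3 -m creep '{"offset":[[0,0,0],[0,0,0],[0,0,0]],"rotation":[[0,0,-10.35],[0,0,-10.35],[0,0,0]]}'
```

```text
time_s: 0.72
ee_pos: [180.7, -545.6, 213.5]
ee_rot: [-180.0, -0.0, 69.7]
force: [-0.0, -0.2, -0.2]
gripper_width: 50.2
time_s: 1.1
ee_pos: [180.7, -545.6, 213.5]
ee_rot: [-180.0, -0.0, 89.9]
force: [-0.3, -0.4, 0.6]
gripper_width: 50.2
```

```bash
python3 -m creep '{"offset":[[0.055,0.02,0],[0.055,0.02,0],[0.055,0.02,0],[0.055,0.02,0],[0.055,0.02,0]],"rotation":[[0,0,0],[0,0,0],[0,0,0],[0,0,0],[0,0,0]]}'; python3 -m creep '{"offset":[[0.055,0.02,0],[0.055,0.02,0],[0.055,0.02,0],[0.055,0.02,0],[0.055,0.02,0]],"rotation":[[0,0,0],[0,0,0],[0,0,0],[0,0,0],[0,0,0]]}'; python3 -m creep '{"offset":[[0.055,0.02,0.02],[0.055,0.02,0.02],[0,0,0]],"rotation":[[0,0,0],[0,0,0],[0,0,0]]}'
```

```text
time_s: 1.72
ee_pos: [281.0, -269.0, 213.9]
ee_rot: [180.0, 0.0, 89.8]
force: [0.4, -0.4, -0.2]
gripper_width: 50.0
time_s: 2.35
ee_pos: [380.9, 6.1, 214.1]
ee_rot: [179.9, 0.0, 89.8]
force: [1.2, -0.2, -0.9]
gripper_width: 50.4
time_s: 2.72
ee_pos: [420.4, 117.2, 172.4]
ee_rot: [-179.8, 0.0, 90.2]
force: [0.2, -1.5, -0.1]
gripper_width: 50.2
```

```bash
python3 -m creep '{"offset":[[0,0,0.028],[0,0,0.027],[0,0,0]],"rotation":[[0,0,0],[0,0,0],[0,0,0]]}'
cat >> h.py <<'E'
def look(name):
    s=grab_frame("side")[:,:,::-1];t=grab_frame("top")[:,:,::-1]
    cv2.imwrite(f"pics/{name}_sraw.png",s);cv2.imwrite(f"pics/{name}_traw.png",t)
    return s,t
def pair(name,X,r=40,rt=30):
    "crop both views about X, mark X"
    s,t=look(name); out=[]
    for n,im,q in(("side",s,r),("top",t,rt)):
        u=proj(n,X); f=390/(2*q); x,y=int(u[0])-q,int(u[1])-q
        x=max(0,min(x,640-2*q)); y=max(0,min(y,400-2*q))
        b=cv2.resize(im[y:y+2*q,x:x+2*q],(390,390),interpolation=2); c=(u-[x,y]+0.5)*f
        cv2.circle(b,tuple(int(v) for v in c),3,(0,0,255),-1); out.append(b); print(n,"crop origin",x,y,"scale",round(f,2),"mark",u.round(1))
    cv2.imwrite(f"pics/{name}.png",np.hstack(out))
E
python3 -c "
from h import *
pair('a1',env.state()['ee_pos'])"
```

```text
time_s: 3.1
ee_pos: [418.8, 113.0, 117.8]
ee_rot: [-179.8, 0.1, 89.9]
force: [0.2, -0.8, 0.4]
gripper_width: 50.1
side crop origin 250 120 scale 4.88 mark [290.8 161. ]
top crop origin 206 205 scale 6.5 mark [236.4 235.8]
```

View pics/a1.png

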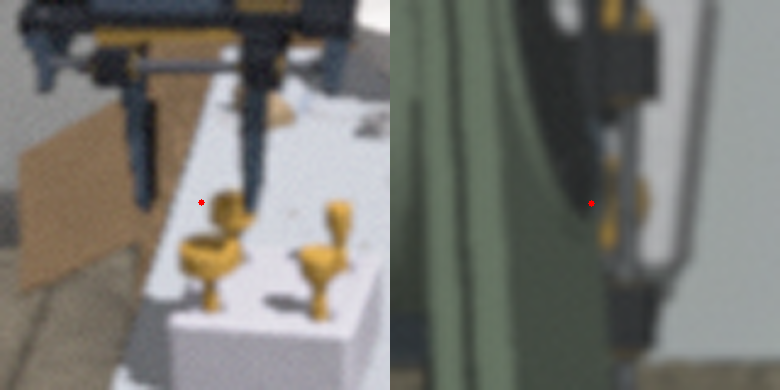

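Run:
```python
from h import *
for X in ([418.8,113,83],[421.3,116.3,83],[419.9,116.3,83],[429.9,116.3,83]): print(X,proj("side",X).round(2))
im=cv2.imread("pics/a1_sraw.png")[:,:,::-1].copy()
# head 34 mask rows of upper part
m=yellow(im); k=np.zeros_like(m);k[166:178,282:304]=m[166:178,282:304]
for r in range(166,180): 
    c=np.where(m[r,280:302])[0]+280; print(r,c.min() if len(c) else None,c.max() if len(c) else None, end=" | ")
# finger edges at rows 150-160: dark
g=cv2.cvtColor(im,cv2.COLOR_RGB2GRAY)
print(); 
for r in range(148,164,3): print(r,g[r,272:306].tolist())
print([env.state()['ee_pos'].round(1).tolist()])
```

```text
[418.8, 113, 83] [291.3  172.41]
[421.3, 116.3, 83] [292.34 171.91]
[419.9, 116.3, 83] [291.84 171.9 ]
[429.9, 116.3, 83] [295.41 171.97]
166 296 299 | 167 297 297 | 168 296 297 | 169 291 297 | 170 288 298 | 171 288 298 | 172 288 298 | 173 288 298 | 174 288 297 | 175 289 295 | 176 291 294 | 177 292 292 | 178 None None | 179 None None | 
148 [115, 112, 109, 89, 69, 65, 63, 48, 31, 38, 79, 102, 108, 110, 117, 116, 116, 137, 178, 207, 214, 212, 209, 211, 212, 210, 182, 121, 73, 63, 65, 79, 136, 185]
151 [112, 112, 116, 108, 92, 79, 65, 50, 34, 41, 80, 104, 105, 110, 122, 117, 129, 174, 204, 212, 212, 213, 210, 213, 214, 206, 188, 134, 75, 62, 63, 93, 151, 202]
154 [115, 114, 115, 111, 91, 67, 68, 57, 32, 41, 83, 103, 109, 108, 111, 128, 173, 208, 213, 212, 213, 214, 211, 211, 214, 211, 188, 137, 76, 62, 73, 97, 162, 207]
157 [111, 112, 113, 112, 111, 91, 74, 57, 41, 42, 82, 112, 119, 121, 139, 178, 206, 215, 211, 211, 209, 212, 215, 210, 208, 211, 204, 161, 85, 63, 73, 110, 169, 206]
160 [112, 111, 111, 114, 109, 90, 71, 58, 46, 50, 83, 101, 111, 135, 181, 211, 214, 215, 213, 209, 197, 166, 121, 97, 98, 106, 121, 103, 64, 66, 105, 159, 201, 212]
163 [110, 111, 113, 116, 114, 108, 103, 87, 83, 106, 118, 112, 130, 174, 207, 213, 212, 210, 215, 207, 182, 133, 97, 95, 97, 106, 126, 123, 99, 106, 149, 192, 210, 215]
[[420.9, 113.7, 119.8]]
```

Measured poses carry about 2 mm of noise, so I rely on the commanded pose. In the side view the head of the 34 sits a few mm to +x of the finger middle. I'll shift +3 mm in x and +2 mm in y, descend, then close gently and read the side force.

```bash
python3 -m creep '{"offset":[[0.002,0.003,0.01],[0,0,0.022],[0,0,0.022],[0,0,0]],"rotation":[[0,0,0],[0,0,0],[0,0,0],[0,0,0]]}'; python3 -c "
from h import *
pair('a2',[423.8,116.1,84])"
```

```text
time_s: 3.7
ee_pos: [422.8, 116.0, 64.1]
ee_rot: [-179.9, 0.0, 90.0]
force: [-0.8, 0.9, -0.1]
gripper_width: 50.3
side crop origin 253 131 scale 4.88 mark [293.2 171.6]
top crop origin 207 204 scale 6.5 mark [237.9 234.1]
```

View pics/a2.png

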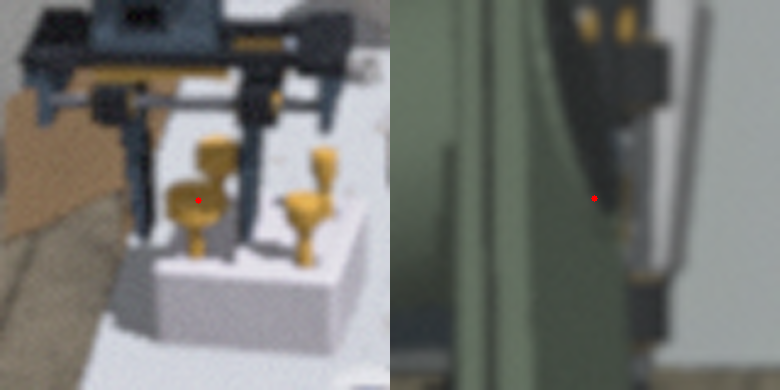

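The fingers straddle the head of the 34 (head at crop columns 166–222, pads at 155 and 237), nearly centred. I'll close softly.

```bash
python3 -m creep '{"offset":[[0,0,0],[0,0,0],[0,0,0],[0,0,0]],"rotation":[[0,0,0],[0,0,0],[0,0,0],[0,0,0]]}' 1 8
```

```text
time_s: 4.3
ee_pos: [423.6, 116.3, 65.4]
ee_rot: [180.0, -0.0, 90.0]
force: [-1.5, 0.5, 4.2]
gripper_width: 33.7
```

```bash
python3 -m creep '{"offset":[[0,0,0],[0,0,-0.01],[0,0,-0.03],[0,0,-0.04],[0,0,-0.04]],"rotation":[[0,0,0],[0,0,0],[0,0,0],[0,0,0],[0,0,0]]}' 1 40;python3 -m creep '{"offset":[[0,0,0]],"rotation":[[0,0,0]]}'; python3 -c "
from h import *
pair('a3',[423.8,116.1,204])"
```

```text
time_s: 4.92
ee_pos: [423.3, 116.1, 186.2]
ee_rot: [-180.0, 0.0, 90.0]
force: [0.5, -0.7, -2.1]
gripper_width: 33.2
time_s: 5.05
ee_pos: [425.5, 116.7, 187.9]
ee_rot: [179.6, -0.1, 90.0]
force: [0.2, -0.7, -1.7]
gripper_width: 33.0
side crop origin 251 90 scale 4.88 mark [291.4 130.9]
top crop origin 196 202 scale 6.5 mark [226.9 232. ]
```

View pics/a3.png

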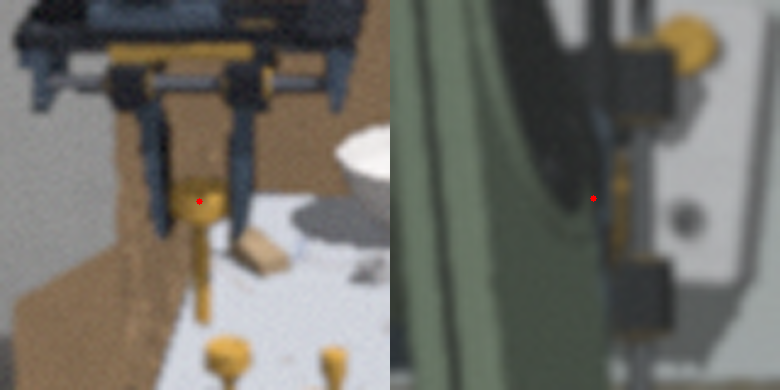

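The 34 hangs upright between the pads, with the head near crop (200, 200) in the side view. I'll carry it straight across to its hole.

```bash
python3 -m creep '{"offset":[[-0.0435,0.008,0],[-0.0435,0.008,0],[-0.0435,0.008,0],[-0.0435,0.008,0],[-0.0435,0.008,0]],"rotation":[[0,0,0],[0,0,0],[0,0,0],[0,0,0],[0,0,0]]}';python3 -m creep '{"offset":[[-0.0435,0.008,0],[-0.0435,0.008,0],[-0.0435,0.008,0],[-0.0435,0.008,0],[-0.0435,0.008,0]],"rotation":[[0,0,0],[0,0,0],[0,0,0],[0,0,0],[0,0,0]]}';python3 -m creep '{"offset":[[0,0,0.03],[0,0,0.025],[0,0,0]],"rotation":[[0,0,0],[0,0,0],[0,0,0]]}'; python3 -c "
from h import *
pair('a4',[503.8,-318.9,85])"
```

```text
time_s: 5.78
ee_pos: [462.5, -102.4, 182.9]
ee_rot: [-179.8, -0.1, 90.0]
force: [-0.0, 0.9, -2.1]
gripper_width: 32.8
time_s: 6.4
ee_pos: [502.7, -319.5, 182.4]
ee_rot: [-179.8, -0.1, 90.0]
force: [1.2, 0.1, -1.4]
gripper_width: 33.0
time_s: 6.78
ee_pos: [501.3, -317.4, 125.9]
ee_rot: [-179.6, -0.3, 90.0]
force: [-0.0, -0.4, -1.8]
gripper_width: 33.0
side crop origin 266 226 scale 4.88 mark [306.3 266.3]
top crop origin 392 167 scale 6.5 mark [422.4 197.4]
```

View pics/a4.png

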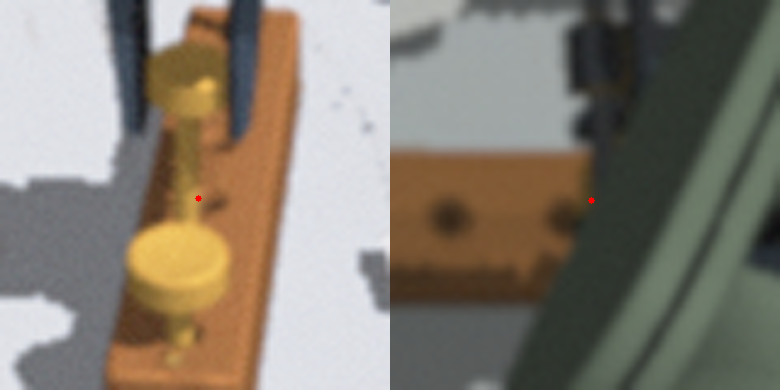

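Run:
```python
from h import *
for z in (50,74,85,120,148.8): print(z,proj("side",[503.8,-318.9,z]).round(1), proj("side",[503.8,-313.9,z]).round(1))
# shank edges by row, held dop
im=cv2.imread("pics/a4_sraw.png")[:,:,::-1].copy(); m=yellow(im)
for r in range(234,274,2):
    c=np.where(m[r,294:316])[0]+294; print(r,c.min(),c.max(),im[r,298:314].sum(1).tolist() if r>246 else "")
# holes, side, first picture
s=cv2.imread("pics/side0.png")[:,:,::-1]
for r in (242,243,244,245,254,255,256,267,268): print(r,300,s[r,300:325].sum(1).tolist())
```

```text
50 [306.8 280.3] [307.  278.7]
74 [306.5 270.7] [306.7 269.2]
85 [306.3 266.3] [306.6 264.8]
120 [305.8 251.9] [306.1 250.4]
148.8 [305.4 239.6] [305.6 238.2]
234 304 310 
236 302 311 
238 297 311 
240 296 311 
242 296 311 
244 296 311 
246 297 312 
248 300 311 [319, 312, 291, 340, 348, 368, 387, 387, 402, 413, 407, 385, 336, 302, 239, 179]
250 301 309 [322, 332, 312, 322, 313, 301, 309, 308, 304, 343, 362, 342, 336, 338, 273, 200]
252 300 311 [309, 263, 251, 268, 283, 294, 273, 271, 275, 324, 350, 371, 357, 336, 273, 196]
254 301 311 [274, 209, 169, 207, 251, 283, 272, 280, 297, 346, 379, 364, 350, 308, 268, 226]
256 301 307 [239, 179, 173, 198, 243, 276, 292, 271, 288, 303, 305, 307, 273, 245, 245, 261]
258 301 314 [203, 185, 180, 216, 269, 270, 284, 289, 275, 317, 326, 327, 342, 343, 362, 354]
260 301 307 [173, 168, 175, 202, 261, 313, 297, 288, 282, 302, 332, 336, 361, 357, 367, 365]
262 301 313 [163, 173, 181, 226, 266, 328, 346, 322, 301, 332, 333, 343, 345, 369, 369, 359]
264 300 313 [188, 188, 189, 240, 295, 333, 341, 356, 370, 366, 362, 339, 337, 355, 364, 360]
266 301 309 [
[... 864 characters left out ...]
 342, 340, 338, 332, 360, 357]
254 300 [292, 295, 296, 307, 302, 307, 321, 334, 343, 333, 313, 274, 259, 242, 268, 298, 323, 324, 328, 338, 346, 346, 352, 335, 286]
255 300 [299, 300, 302, 305, 288, 291, 305, 320, 307, 304, 269, 242, 230, 232, 273, 298, 331, 349, 344, 331, 342, 335, 352, 325, 274]
256 300 [299, 301, 296, 296, 306, 318, 297, 299, 293, 265, 254, 233, 212, 239, 285, 326, 331, 343, 344, 342, 328, 350, 348, 307, 290]
267 300 [329, 317, 317, 304, 320, 336, 313, 302, 262, 219, 209, 217, 265, 308, 340, 339, 343, 338, 332, 346, 359, 325, 274, 315, 439]
268 300 [329, 300, 306, 302, 308, 299, 285, 274, 229, 206, 209, 238, 276, 331, 335, 330, 334, 335, 333, 353, 354, 305, 264, 321, 488]
```

In the side view the held shank (column ≈305.2 when brought down to the mouth) lines up with the extrapolated 34 hole (≈305). I'll descend with force checks.

```bash
python3 -m creep '{"offset":[[0,0,0.012],[0,0,0.010],[0,0,0.004],[0,0,0]],"rotation":[[0,0,0],[0,0,0],[0,0,0],[0,0,0]]}';python3 -m creep '{"offset":[[0,0,0.004],[0,0,0]],"rotation":[[0,0,0],[0,0,0]]}'; python3 -m creep '{"offset":[[0,0,0.004],[0,0,0]],"rotation":[[0,0,0],[0,0,0]]}'
```

```text
time_s: 7.38
ee_pos: [503.5, -318.6, 103.6]
ee_rot: [-180.0, -0.0, 90.0]
force: [0.1, -0.7, -1.2]
gripper_width: 33.1
time_s: 7.62
ee_pos: [503.6, -318.6, 99.8]
ee_rot: [-180.0, -0.0, 90.0]
force: [-0.0, 0.7, -2.7]
gripper_width: 32.9
time_s: 7.88
ee_pos: [503.5, -318.6, 95.6]
ee_rot: [-180.0, -0.0, 90.0]
force: [-0.9, 0.5, -2.2]
gripper_width: 33.2
```

```bash
python3 -m creep '{"offset":[[0,0,0.006],[0,0,0.006],[0,0,0]],"rotation":[[0,0,0],[0,0,0],[0,0,0]]}';python3 -m creep '{"offset":[[0,0,0.007],[0,0,0.006],[0,0,0]],"rotation":[[0,0,0],[0,0,0],[0,0,0]]}'
```

```text
time_s: 8.25
ee_pos: [503.2, -318.5, 83.1]
ee_rot: [-179.9, -0.0, 90.0]
force: [0.1, 0.6, -2.7]
gripper_width: 33.3
time_s: 8.62
ee_pos: [503.2, -318.5, 70.1]
ee_rot: [-179.9, -0.0, 90.0]
force: [-1.0, 1.0, -2.1]
gripper_width: 32.8
```

```bash
python3 -m creep '{"offset":[[0,0,0.004],[0,0,0]],"rotation":[[0,0,0],[0,0,0]]}';python3 -m creep '{"offset":[[0,0,0.0015],[0,0,0]],"rotation":[[0,0,0],[0,0,0]]}'
```

```text
time_s: 8.88
ee_pos: [503.1, -318.5, 66.5]
ee_rot: [-179.9, -0.0, 90.0]
force: [-0.8, 1.4, -4.2]
gripper_width: 33.1
time_s: 9.12
ee_pos: [503.2, -318.6, 65.6]
ee_rot: [-180.0, -0.0, 90.0]
force: [-3.9, 1.5, 0.9]
gripper_width: 32.8
```

```bash
python3 -m creep '{"offset":[[0,0,0],[0,0,0],[0,0,-0.01],[0,0,-0.03],[0,0,-0.04]],"rotation":[[0,0,0],[0,0,0],[0,0,0],[0,0,0],[0,0,0]]}' 0.45 40;python3 -m creep '{"offset":[[0,0,-0.0395],[0.05,-0.0074,0],[0.05,-0.0074,0],[0.05,-0.0074,0],[0.05,-0.0074,0]],"rotation":[[0,0,0],[0,0,0],[0,0,0],[0,0,0],[0,0,0]]}';python3 -m creep '{"offset":[[0.05,-0.0074,0],[0.05,-0.0074,0],[0.05,-0.0074,0],[0.05,-0.0074,0],[0.05,-0.0074,0]],"rotation":[[0,0,0],[0,0,0],[0,0,0],[0,0,0],[0,0,0]]}';python3 -m creep '{"offset":[[0.049,-0.007,0],[0,0,0.035],[0,0,0.035],[0,0,0]],"rotation":[[0,0,0],[0,0,0],[0,0,0],[0,0,0]]}'; python3 -c "
from h import *
pair('b1',[430.2,180.1,85])
s=cv2.imread('pics/b1_sraw.png')[215:325,280:335];t=cv2.imread('pics/b1_traw.png')[180:225,325:460]
cv2.imwrite('pics/b1r.png',cv2.resize(s,None,fx=5.4,fy=5.4,interpolation=2));cv2.imwrite('pics/b1t.png',cv2.resize(t,None,fx=5.9,fy=5.9,interpolation=2))"
```

```text
time_s: 9.75
ee_pos: [503.7, -318.7, 146.3]
ee_rot: [-180.0, -0.0, 90.0]
force: [0.2, -0.6, -0.8]
gripper_width: 50.1
time_s: 10.38
ee_pos: [474.3, -117.4, 186.0]
ee_rot: [179.8, 0.0, 90.0]
force: [0.2, 1.3, 0.7]
gripper_width: 50.4
time_s: 11.0
ee_pos: [437.2, 133.1, 186.1]
ee_rot: [179.8, -0.0, 90.0]
force: [0.4, -0.8, -1.0]
gripper_width: 50.5
time_s: 11.5
ee_pos: [428.5, 180.0, 113.8]
ee_rot: [-179.8, 0.1, 90.0]
force: [-0.1, -0.3, 1.1]
gripper_width: 50.3
side crop origin 258 121 scale 4.88 mark [298.1 161.8]
top crop origin 180 201 scale 6.5 mark [210.5 231.7]
```

View pics/b1.png

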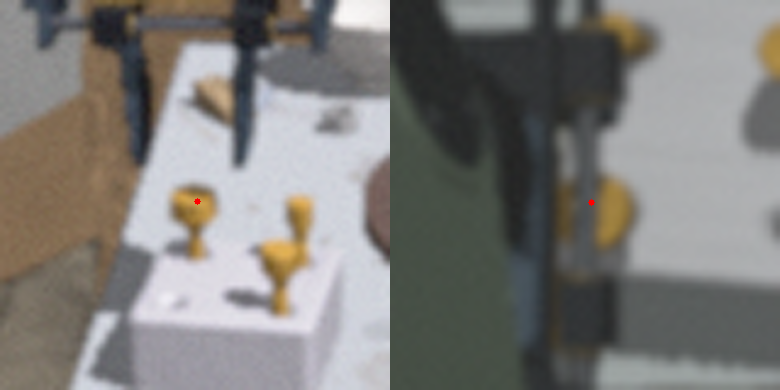

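View pics/b1r.png

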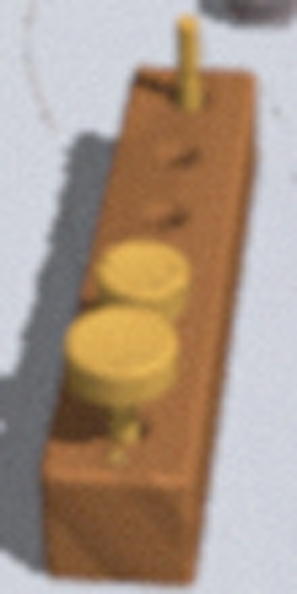

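View pics/b1t.png

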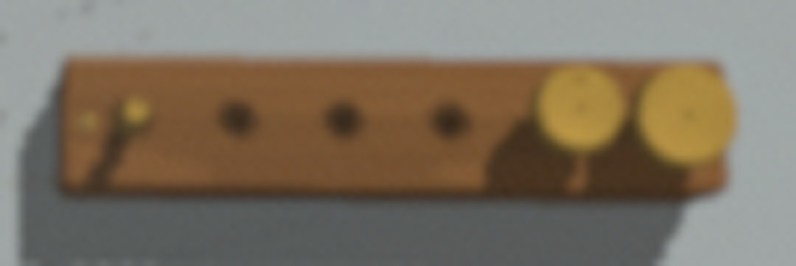

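The 34 is seated level with the 40. The fingers are centred over the 28 (192 against 194 in the side crop), so I'll take it.

```bash
python3 -m creep '{"offset":[[0,0,0.025],[0,0,0.025],[0,0,0]],"rotation":[[0,0,0],[0,0,0],[0,0,0]]}'; python3 -m creep '{"offset":[[0,0,0],[0,0,0],[0,0,0],[0,0,0]],"rotation":[[0,0,0],[0,0,0],[0,0,0],[0,0,0]]}' 1 8
```

```text
time_s: 11.98
ee_pos: [430.1, 180.1, 65.4]
ee_rot: [-180.0, 0.0, 90.0]
force: [-0.1, -0.3, -0.2]
gripper_width: 50.1
time_s: 12.48
ee_pos: [430.2, 180.4, 65.7]
ee_rot: [179.9, -0.0, 90.0]
force: [-1.2, -0.1, 5.7]
gripper_width: 27.6
```

```bash
python3 -m creep '{"offset":[[0,0,0],[0,0,-0.01],[0,0,-0.03],[0,0,-0.04],[0,0,-0.04]],"rotation":[[0,0,0],[0,0,0],[0,0,0],[0,0,0],[0,0,0]]}' 1 40; python3 -m creep '{"offset":[[-0.0454,0.0075,0],[-0.0454,0.0075,0],[-0.0454,0.0075,0],[-0.0454,0.0075,0],[-0.0454,0.0075,0]],"rotation":[[0,0,0],[0,0,0],[0,0,0],[0,0,0],[0,0,0]]}';python3 -m creep '{"offset":[[-0.0454,0.0075,0],[-0.0454,0.0075,0],[-0.0454,0.0075,0],[-0.0454,0.0075,0],[-0.0454,0.0075,0]],"rotation":[[0,0,0],[0,0,0],[0,0,0],[0,0,0],[0,0,0]]}';python3 -m creep '{"offset":[[0,0,0.03],[0,0,0.025],[0,0,0]],"rotation":[[0,0,0],[0,0,0],[0,0,0]]}'; python3 -c "
from h import *
pair('b2',[505.2,-273.9,75])"
```

```text
time_s: 13.1
ee_pos: [429.5, 180.1, 186.2]
ee_rot: [-180.0, 0.0, 90.0]
force: [1.3, -0.7, -0.4]
gripper_width: 26.3
time_s: 13.72
ee_pos: [467.3, -48.2, 185.2]
ee_rot: [180.0, 0.0, 90.0]
force: [0.1, -0.0, -1.4]
gripper_width: 26.6
time_s: 14.35
ee_pos: [504.9, -275.2, 185.1]
ee_rot: [-180.0, -0.0, 90.0]
force: [1.4, 0.6, -1.0]
gripper_width: 26.5
time_s: 14.72
ee_pos: [503.5, -273.0, 128.1]
ee_rot: [-179.7, -0.1, 90.0]
force: [0.2, -0.5, -0.4]
gripper_width: 26.5
side crop origin 269 217 scale 4.88 mark [309.2 257.2]
top crop origin 372 167 scale 6.5 mark [402.5 197.6]
```

View pics/b2.png

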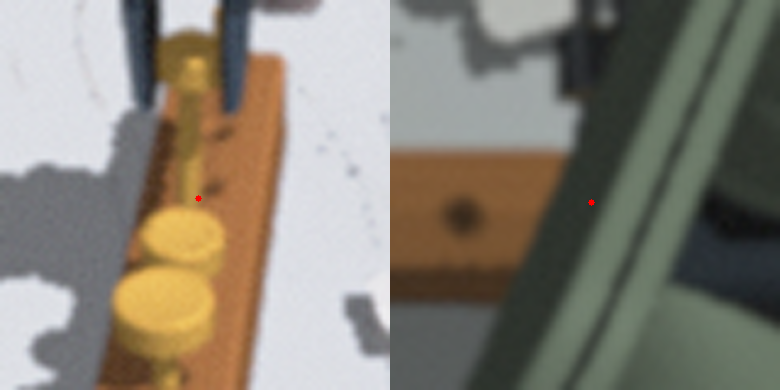

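It looks the same as for the 34: the shank is vertical at crop column 190, with the usual −1.6 px visual offset from the mark. Descending.

```bash
python3 -m creep '{"offset":[[0,0,0.012],[0,0,0.010],[0,0,0.004],[0,0,0]],"rotation":[[0,0,0],[0,0,0],[0,0,0],[0,0,0]]}';python3 -m creep '{"offset":[[0,0,0.004],[0,0,0]],"rotation":[[0,0,0],[0,0,0]]}'; python3 -m creep '{"offset":[[0,0,0.004],[0,0,0]],"rotation":[[0,0,0],[0,0,0]]}'
```

```text
time_s: 15.32
ee_pos: [504.9, -273.6, 103.6]
ee_rot: [-180.0, -0.0, 90.0]
force: [-0.0, -0.2, -2.2]
gripper_width: 26.5
time_s: 15.58
ee_pos: [505.0, -273.7, 99.8]
ee_rot: [-180.0, -0.0, 90.0]
force: [0.7, 1.0, -2.3]
gripper_width: 26.9
time_s: 15.82
ee_pos: [504.9, -273.6, 95.7]
ee_rot: [-180.0, -0.0, 90.0]
force: [0.1, 0.3, -0.9]
gripper_width: 26.7
```

```bash
python3 -m creep '{"offset":[[0,0,0.006],[0,0,0.006],[0,0,0]],"rotation":[[0,0,0],[0,0,0],[0,0,0]]}';python3 -m creep '{"offset":[[0,0,0.007],[0,0,0.006],[0,0,0]],"rotation":[[0,0,0],[0,0,0],[0,0,0]]}';python3 -m creep '{"offset":[[0,0,0.004],[0,0,0]],"rotation":[[0,0,0],[0,0,0]]}'
```

```text
time_s: 16.2
ee_pos: [504.7, -273.5, 83.1]
ee_rot: [-179.9, -0.0, 90.0]
force: [-0.6, 0.0, -2.4]
gripper_width: 26.8
time_s: 16.58
ee_pos: [504.3, -273.4, 69.9]
ee_rot: [-179.9, -0.0, 90.0]
force: [-2.5, 0.3, -2.7]
gripper_width: 26.8
time_s: 16.82
ee_pos: [504.3, -273.5, 66.3]
ee_rot: [-179.9, -0.0, 90.0]
force: [-3.2, -0.5, -2.9]
gripper_width: 26.8
```

```bash
python3 -m creep '{"offset":[[0,0,0.0015],[0,0,0]],"rotation":[[0,0,0],[0,0,0]]}'
```

```text
time_s: 17.08
ee_pos: [504.4, -273.7, 65.9]
ee_rot: [-179.9, -0.0, 90.0]
force: [-5.3, -0.2, 3.2]
gripper_width: 26.7
```

```bash
python3 -m creep '{"offset":[[0,0,0],[0,0,0],[0,0,-0.01],[0,0,-0.03],[0,0,-0.04]],"rotation":[[0,0,0],[0,0,0],[0,0,0],[0,0,0],[0,0,0]]}' 0.5 40;python3 -m creep '{"offset":[[0,0,-0.0395],[0.0479,-0.0023,0],[0.0479,-0.0023,0],[0.0479,-0.0023,0],[0.0479,-0.0023,0]],"rotation":[[0,0,0],[0,0,0],[0,0,0],[0,0,0],[0,0,0]]}';python3 -m creep '{"offset":[[0.0479,-0.0023,0],[0.0479,-0.0023,0],[0.0479,-0.0023,0],[0.0479,-0.0023,0],[0,0,0]],"rotation":[[0,0,0],[0,0,0],[0,0,0],[0,0,0],[0,0,0]]}';python3 -m creep '{"offset":[[0,0,0.035],[0,0,0.035],[0,0,0]],"rotation":[[0,0,0],[0,0,0],[0,0,0]]}'; python3 -c "
from h import *
print(ray('side',(340,206),0),ray('side',(352,203),0),ray('top',(235,185),30),ray('top',(247,172),30))
pair('c1',[486.8,109.3,85])
s=cv2.imread('pics/c1_sraw.png')[215:325,280:335];t=cv2.imread('pics/c1_traw.png')[180:225,325:460]
cv2.imwrite('pics/c1r.png',cv2.resize(s,None,fx=5.4,fy=5.4,interpolation=2));cv2.imwrite('pics/c1t.png',cv2.resize(t,None,fx=5.9,fy=5.9,interpolation=2))"
```

```text
time_s: 17.7
ee_pos: [505.2, -273.6, 146.3]
ee_rot: [-180.0, -0.0, 90.0]
force: [0.9, 0.0, -0.6]
gripper_width: 45.5
time_s: 18.32
ee_pos: [496.4, -80.7, 186.0]
ee_rot: [179.8, 0.0, 90.0]
force: [-0.2, -0.0, -1.0]
gripper_width: 45.8
time_s: 18.95
ee_pos: [486.9, 112.3, 185.8]
ee_rot: [179.9, -0.1, 90.3]
force: [0.4, -0.7, -0.1]
gripper_width: 45.8
time_s: 19.32
ee_pos: [485.1, 108.4, 113.5]
ee_rot: [-179.7, 0.1, 90.0]
force: [0.7, 0.5, 0.2]
gripper_width: 45.6
[555.9364978   76.94527659   0.        ] [588.80760894  95.61010152   0.        ] [548.41780741 135.05954874  30.        ] [581.06230056 105.26495653  30.        ]
side crop origin 275 132 scale 4.88 mark [315.6 172.8]
top crop origin 211 177 scale 6.5 mark [241.  207.2]
```

View pics/c1.png

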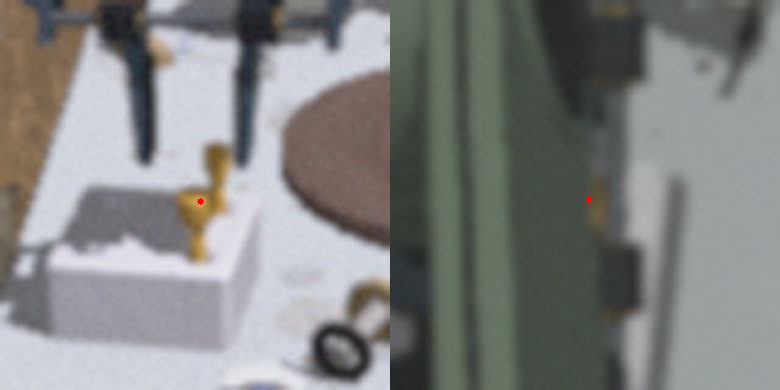

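View pics/c1r.png

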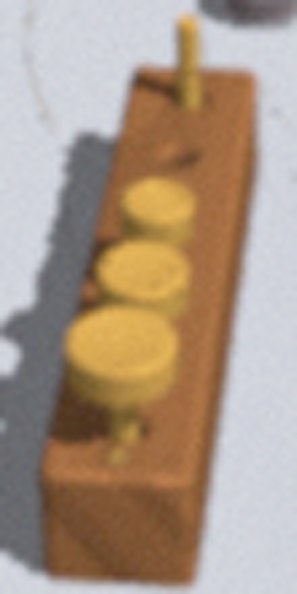

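The 28 stands seated and in line. The fingers are centred over the 22, so I'll take it.

```bash
python3 -m creep '{"offset":[[0,0,0.025],[0,0,0.025],[0,0,0]],"rotation":[[0,0,0],[0,0,0],[0,0,0]]}'; python3 -m creep '{"offset":[[0,0,0],[0,0,0],[0,0,0],[0,0,0]],"rotation":[[0,0,0],[0,0,0],[0,0,0],[0,0,0]]}' 1 8; python3 -c "
from h import *
im=cv2.imread('pics/c1_traw.png')[:,:,::-1].copy()
for c in [(364.8,199.8),(382.7,200)]:
  x0,y0=int(c[0])-6,194;p=im[y0:y0+14,x0:x0+13,0].astype(float);w=np.clip(95-p,0,None);yy,xx=np.mgrid[y0:y0+14,x0:x0+13];u=((xx*w).sum()/w.sum(),(yy*w).sum()/w.sum());print(u,ray('top',u,48))"
```

```text
time_s: 19.8
ee_pos: [486.6, 109.1, 65.3]
ee_rot: [-180.0, 0.0, 90.0]
force: [0.2, -0.4, 0.5]
gripper_width: 45.6
time_s: 20.3
ee_pos: [486.8, 109.6, 65.7]
ee_rot: [179.9, -0.0, 90.0]
force: [-2.1, 0.5, 4.1]
gripper_width: 21.6
(np.float64(364.78709677419357), np.float64(199.81505376344086)) [ 504.3263161  -186.81987523   48.        ]
(np.float64(382.7365269461078), np.float64(199.98403193612774)) [ 503.27805403 -230.73912246   48.        ]
```

```bash
python3 -m creep '{"offset":[[0,0,0],[0,0,-0.01],[0,0,-0.03],[0,0,-0.04],[0,0,-0.04]],"rotation":[[0,0,0],[0,0,0],[0,0,0],[0,0,0],[0,0,0]]}' 1 40; python3 -m creep '{"offset":[[-0.0485,0.0027,0],[-0.0485,0.0027,0],[-0.0485,0.0027,0],[-0.0485,0.0027,0],[-0.0485,0.0027,0]],"rotation":[[0,0,0],[0,0,0],[0,0,0],[0,0,0],[0,0,0]]}';python3 -m creep '{"offset":[[-0.0485,0.0027,0],[-0.0485,0.0027,0],[0,0,0.03],[0,0,0.025],[0,0,0]],"rotation":[[0,0,0],[0,0,0],[0,0,0],[0,0,0],[0,0,0]]}'; python3 -c "
from h import *
pair('c2',[505.7,-230.2,75])"
```

```text
time_s: 20.92
ee_pos: [486.2, 109.4, 186.2]
ee_rot: [-180.0, 0.0, 90.0]
force: [1.4, 0.6, -1.0]
gripper_width: 20.6
time_s: 21.55
ee_pos: [499.9, -134.6, 185.2]
ee_rot: [180.0, 0.0, 90.0]
force: [1.2, 0.5, -1.1]
gripper_width: 20.6
time_s: 22.18
ee_pos: [504.0, -229.5, 128.3]
ee_rot: [-179.7, -0.1, 90.0]
force: [0.3, 0.1, -0.5]
gripper_width: 20.4
side crop origin 271 205 scale 4.88 mark [311.4 245.4]
top crop origin 354 167 scale 6.5 mark [384.2 197.7]
```

View pics/c2.png

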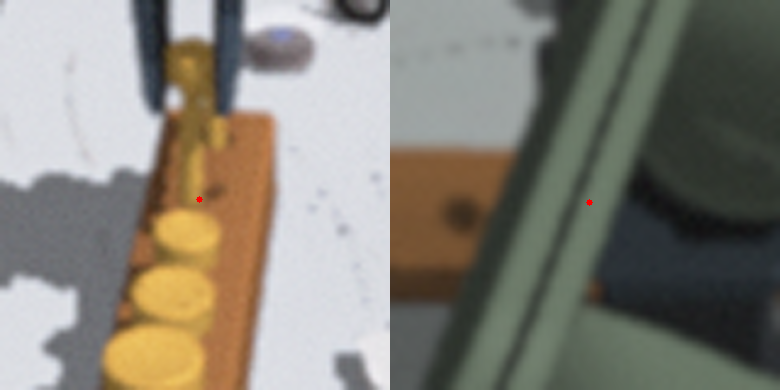

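```bash
python3 -m creep '{"offset":[[0,0,0.012],[0,0,0.010],[0,0,0.004],[0,0,0]],"rotation":[[0,0,0],[0,0,0],[0,0,0],[0,0,0]]}';python3 -m creep '{"offset":[[0,0,0.004],[0,0,0]],"rotation":[[0,0,0],[0,0,0]]}'; python3 -m creep '{"offset":[[0,0,0.004],[0,0,0]],"rotation":[[0,0,0],[0,0,0]]}'
```

```text
time_s: 22.78
ee_pos: [505.4, -229.9, 103.6]
ee_rot: [-180.0, -0.0, 90.0]
force: [0.6, -0.2, -1.6]
gripper_width: 20.6
time_s: 23.02
ee_pos: [505.4, -230.0, 99.8]
ee_rot: [-180.0, -0.0, 90.0]
force: [-0.9, -0.3, -1.0]
gripper_width: 20.9
time_s: 23.28
ee_pos: [505.4, -229.9, 95.6]
ee_rot: [-180.0, -0.0, 90.0]
force: [0.6, -0.2, -0.5]
gripper_width: 21.0
```

```bash
python3 -m creep '{"offset":[[0,0,0.006],[0,0,0.006],[0,0,0]],"rotation":[[0,0,0],[0,0,0],[0,0,0]]}';python3 -m creep '{"offset":[[0,0,0.007],[0,0,0.006],[0,0,0]],"rotation":[[0,0,0],[0,0,0],[0,0,0]]}';python3 -m creep '{"offset":[[0,0,0.004],[0,0,0]],"rotation":[[0,0,0],[0,0,0]]}'; python3 -m creep '{"offset":[[0,0,0.0015],[0,0,0]],"rotation":[[0,0,0],[0,0,0]]}'
```

```text
time_s: 23.65
ee_pos: [505.2, -229.8, 83.2]
ee_rot: [-179.9, -0.0, 90.0]
force: [-0.9, 0.2, -1.8]
gripper_width: 20.7
time_s: 24.02
ee_pos: [505.0, -229.8, 70.1]
ee_rot: [-179.9, -0.0, 90.0]
force: [-2.1, 0.4, -2.8]
gripper_width: 20.9
time_s: 24.28
ee_pos: [504.9, -229.9, 66.4]
ee_rot: [-179.9, -0.0, 90.0]
force: [-3.4, 0.3, -1.8]
gripper_width: 20.8
time_s: 24.52
ee_pos: [505.1, -230.0, 65.8]
ee_rot: [-180.0, 0.0, 90.0]
force: [-5.5, -0.0, 3.8]
gripper_width: 21.1
```

```bash
python3 -m creep '{"offset":[[0,0,0],[0,0,0],[0,0,-0.01],[0,0,-0.03],[0,0,-0.04]],"rotation":[[0,0,0],[0,0,0],[0,0,0],[0,0,0],[0,0,0]]}' 0.5 40;python3 -m creep '{"offset":[[0,0,-0.0395],[0.0448,-0.0013,0],[0.0448,-0.0013,0],[0.0448,-0.0013,0],[0.0448,-0.0013,0]],"rotation":[[0,0,0],[0,0,0],[0,0,0],[0,0,0],[0,0,0]]}';python3 -m creep '{"offset":[[0.0448,-0.0013,0],[0.0448,-0.0013,0],[0.0448,-0.0013,0],[0.0448,-0.0013,0],[0.0448,-0.0013,0]],"rotation":[[0,0,0],[0,0,0],[0,0,0],[0,0,0],[0,0,0]]}';python3 -m creep '{"offset":[[0,0,0],[0,0,0.035],[0,0,0.035],[0,0,0]],"rotation":[[0,0,0],[0,0,0],[0,0,0],[0,0,0]]}'; python3 -c "
from h import *
pair('d1',[494,173,85])
s=cv2.imread('pics/d1_sraw.png')[215:325,280:335]
cv2.imwrite('pics/d1r.png',cv2.resize(s,None,fx=5.4,fy=5.4,interpolation=2))"
```

```text
time_s: 25.15
ee_pos: [505.6, -229.9, 146.2]
ee_rot: [-180.0, -0.0, 90.0]
force: [0.5, 0.6, 0.5]
gripper_width: 45.8
time_s: 25.78
ee_pos: [500.8, -49.4, 185.9]
ee_rot: [179.8, 0.0, 90.0]
force: [0.0, 0.6, -0.3]
gripper_width: 45.4
time_s: 26.4
ee_pos: [494.1, 175.0, 185.9]
ee_rot: [179.9, -0.0, 90.0]
force: [0.3, 0.3, -0.4]
gripper_width: 45.4
time_s: 26.9
ee_pos: [492.1, 171.9, 113.3]
ee_rot: [-179.7, 0.1, 90.0]
force: [0.2, 0.0, 0.9]
gripper_width: 45.6
side crop origin 279 123 scale 4.88 mark [319.9 163.2]
top crop origin 184 174 scale 6.5 mark [214.1 204.5]
```

View pics/d1.png

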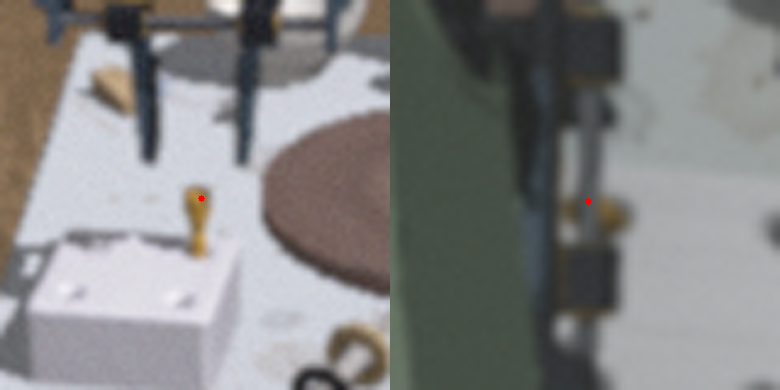

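View pics/d1_sraw.png

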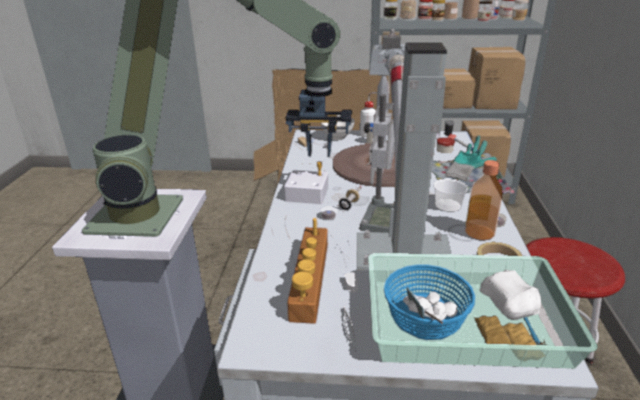

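```bash
python3 -m creep '{"offset":[[0,0,0.025],[0,0,0.025],[0,0,0]],"rotation":[[0,0,0],[0,0,0],[0,0,0]]}'; python3 -m creep '{"offset":[[0,0,0],[0,0,0],[0,0,0],[0,0,0],[0,0,0]],"rotation":[[0,0,0],[0,0,0],[0,0,0],[0,0,0],[0,0,0]]}' 1 8
```

```text
time_s: 27.38
ee_pos: [493.8, 172.9, 65.3]
ee_rot: [-180.0, 0.0, 90.0]
force: [-1.3, 0.2, 0.2]
gripper_width: 45.6
time_s: 28.0
ee_pos: [493.9, 173.3, 65.4]
ee_rot: [180.0, -0.0, 90.0]
force: [-0.2, -1.3, 4.6]
gripper_width: 15.9
```

```bash
python3 -m creep '{"offset":[[0,0,0],[0,0,-0.01],[0,0,-0.03],[0,0,-0.04],[0,0,-0.04]],"rotation":[[0,0,0],[0,0,0],[0,0,0],[0,0,0],[0,0,0]]}' 1 40; python3 -m creep '{"offset":[[-0.0449,0.0016,0],[-0.0449,0.0016,0],[-0.0449,0.0016,0],[-0.0449,0.0016,0],[-0.0449,0.0016,0]],"rotation":[[0,0,0],[0,0,0],[0,0,0],[0,0,0],[0,0,0]]}';python3 -m creep '{"offset":[[-0.0449,0.0016,0],[-0.0449,0.0016,0],[-0.0449,0.0016,0],[0,0,0],[0,0,0]],"rotation":[[0,0,0],[0,0,0],[0,0,0],[0,0,0],[0,0,0]]}'; python3 -m creep '{"offset":[[0,0,0.03],[0,0,0.025],[0,0,0]],"rotation":[[0,0,0],[0,0,0],[0,0,0]]}';python3 -c "
from h import *
pair('d2',[506.8,-186.2,75])"
```

```text
time_s: 28.62
ee_pos: [493.5, 173.0, 186.1]
ee_rot: [-180.0, 0.0, 90.0]
force: [1.3, -0.2, -1.2]
gripper_width: 14.9
time_s: 29.25
ee_pos: [501.6, -52.8, 185.2]
ee_rot: [180.0, 0.0, 90.0]
force: [0.7, -0.2, -0.5]
gripper_width: 14.5
time_s: 29.88
ee_pos: [506.3, -185.6, 184.8]
ee_rot: [-180.0, -0.0, 90.0]
force: [-0.6, 1.8, -0.1]
gripper_width: 14.5
time_s: 30.25
ee_pos: [505.3, -184.2, 128.5]
ee_rot: [-179.8, -0.1, 90.1]
force: [0.0, 0.3, -0.1]
gripper_width: 14.6
side crop origin 273 194 scale 4.88 mark [313.6 234.4]
top crop origin 335 167 scale 6.5 mark [365.7 197.5]
```

View pics/d2.png

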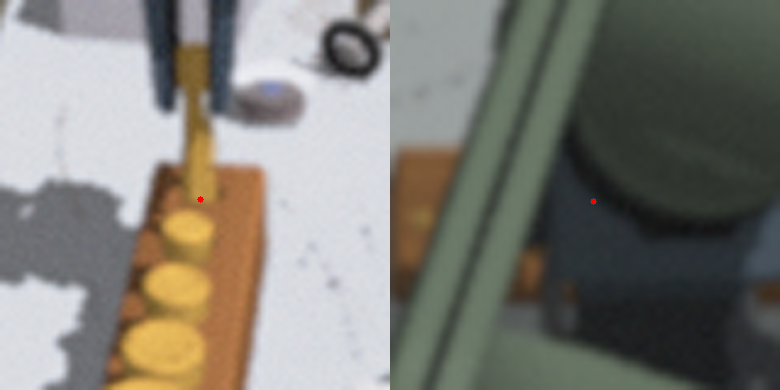

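```bash
python3 -m creep '{"offset":[[0,0,0.012],[0,0,0.010],[0,0,0.004],[0,0,0]],"rotation":[[0,0,0],[0,0,0],[0,0,0],[0,0,0]]}';python3 -m creep '{"offset":[[0,0,0.004],[0,0,0]],"rotation":[[0,0,0],[0,0,0]]}'; python3 -m creep '{"offset":[[0,0,0.004],[0,0,0]],"rotation":[[0,0,0],[0,0,0]]}'
```

```text
time_s: 30.85
ee_pos: [506.4, -186.0, 103.5]
ee_rot: [-180.0, -0.0, 90.0]
force: [0.4, 0.3, -0.5]
gripper_width: 14.5
time_s: 31.1
ee_pos: [506.5, -186.1, 99.8]
ee_rot: [-180.0, -0.0, 90.0]
force: [-0.5, -0.7, -1.1]
gripper_width: 14.7
time_s: 31.35
ee_pos: [506.5, -186.0, 95.7]
ee_rot: [-180.0, -0.0, 90.0]
force: [1.4, -0.0, -1.0]
gripper_width: 14.4
```

```bash
python3 -m creep '{"offset":[[0,0,0.006],[0,0,0.006],[0,0,0]],"rotation":[[0,0,0],[0,0,0],[0,0,0]]}';python3 -m creep '{"offset":[[0,0,0.007],[0,0,0.006],[0,0,0]],"rotation":[[0,0,0],[0,0,0],[0,0,0]]}';python3 -m creep '{"offset":[[0,0,0.004],[0,0,0]],"rotation":[[0,0,0],[0,0,0]]}'; python3 -m creep '{"offset":[[0,0,0.0015],[0,0,0]],"rotation":[[0,0,0],[0,0,0]]}'
```

```text
time_s: 31.72
ee_pos: [506.3, -185.9, 83.2]
ee_rot: [-179.9, -0.0, 90.0]
force: [-0.6, 0.8, -0.4]
gripper_width: 14.9
time_s: 32.1
ee_pos: [506.0, -185.8, 70.1]
ee_rot: [-179.9, -0.0, 90.0]
force: [-1.0, 0.3, -2.1]
gripper_width: 14.3
time_s: 32.35
ee_pos: [506.1, -185.9, 66.4]
ee_rot: [-179.9, -0.0, 90.0]
force: [-2.5, 0.4, -1.8]
gripper_width: 14.9
time_s: 32.6
ee_pos: [506.2, -186.0, 65.5]
ee_rot: [-180.0, -0.0, 90.0]
force: [-4.0, 0.3, 1.9]
gripper_width: 14.4
```

```bash
python3 -m creep '{"offset":[[0,0,0],[0,0,0],[0,0,-0.01],[0,0,-0.03],[0,0,-0.04]],"rotation":[[0,0,0],[0,0,0],[0,0,0],[0,0,0],[0,0,0]]}' 0.5 40;python3 -m creep '{"offset":[[0,0,-0.04],[0.05,-0.01,0],[0.05,-0.01,0],[0.05,-0.01,0],[0.05,-0.01,0]],"rotation":[[0,0,0],[0,0,0],[0,0,0],[0,0,0],[0,0,0]]}';python3 -m creep '{"offset":[[0.05,-0.01,0],[0.05,-0.01,0],[0,0,0],[0,0,0],[0,0,0]],"rotation":[[0,0,0],[0,0,0],[0,0,0],[0,0,0],[0,0,0]]}';python3 - <<'E'
from h import *
s,t=look('e1')
a=cv2.resize(s[205:325,270:350],(400,600),interpolation=2);b=cv2.resize(t[150:220,325:460],(400,207),interpolation=2)
o=np.zeros((600,800,3),np.uint8);o[:,:400]=a;o[:207,400:]=b
b0=cv2.imread('pics/top0.png');o[230:437,400:]=cv2.resize(b0[150:220,325:460],(400,207),interpolation=2)
cv2.imwrite('pics/e1.png',o)
h=cv2.cvtColor(t,cv2.COLOR_BGR2HSV)
P=[[503.8-3.6,-319.6],[502,-274.8],[503.2,-230.7],[504.4,-186.9]]
E
```

```text
time_s: 33.22
ee_pos: [506.6, -185.9, 146.3]
ee_rot: [-180.0, -0.0, 90.0]
force: [1.6, -0.7, 0.1]
gripper_width: 45.5
time_s: 33.85
ee_pos: [466.7, 15.5, 186.5]
ee_rot: [179.8, -0.0, 90.0]
force: [-0.2, 1.1, 0.0]
gripper_width: 45.3
time_s: 34.48
ee_pos: [446.9, 112.9, 185.6]
ee_rot: [180.0, 0.0, 89.9]
force: [0.0, -0.2, 0.1]
gripper_width: 45.3
```

View pics/e1.png

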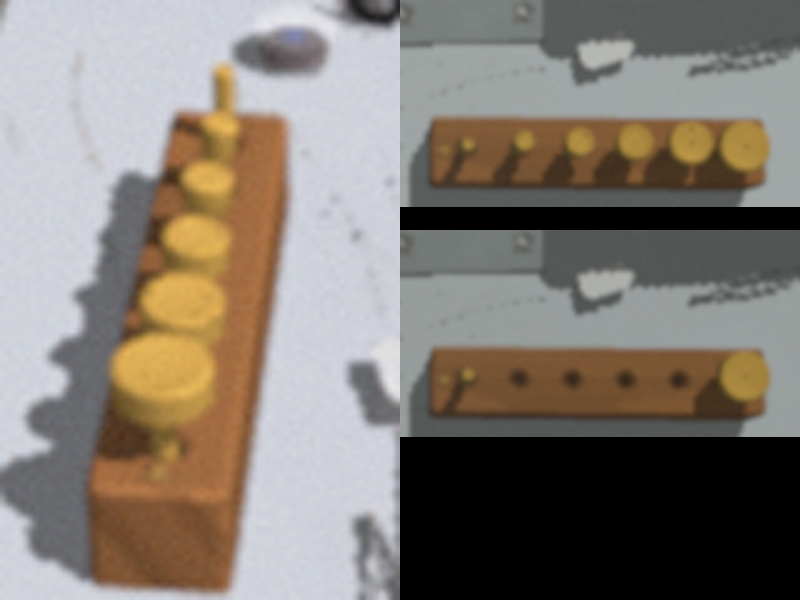

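View pics/e1_traw.png

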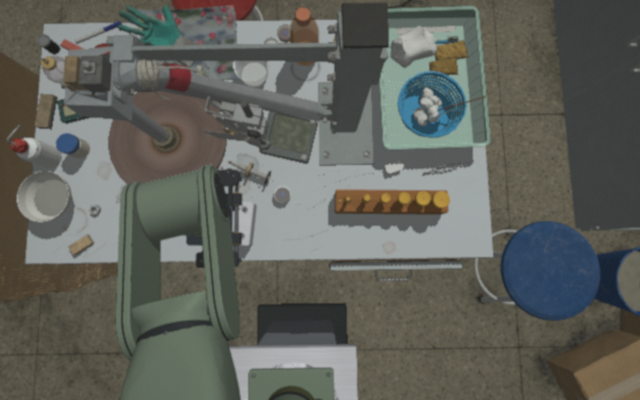

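View pics/e1_sraw.png

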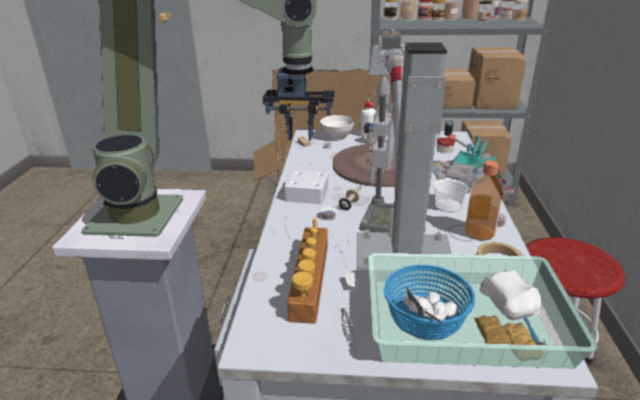

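The row 10–16–22–28–34–40 stands in order. Next I'll check that the gem box, the loupe and the end dops are unmoved, and triangulate the head heights.

Run:
```python
from h import *
for n,R in(("top",{"gembox":(272,187,20,20),"by mast":(380,160,30,16),"rings":(228,152,42,38),"dop40":(431,189,20,22),"dop10":(338,194,14,16)}),("side",{"gembox":(316,204,24,18),"rings":(334,186,30,26),"loupe?":(340,268,20,26),"dop40":(291,270,24,30),"dop10":(311,217,8,12)})):
    a=cv2.imread(f"pics/{n}0.png",0).astype(np.float32);b=cv2.imread(f"pics/e1_{n[0]}raw.png",0).astype(np.float32)
    for k,(x,y,w,h) in R.items():
        A,B=a[y:y+h,x:x+w],b[y:y+h,x:x+w]; sh,_=cv2.phaseCorrelate(A.copy(),B.copy())
        print(n,k,"mean abs diff",np.abs(A-B).mean().round(1),"shift",np.round(sh,2))
# flat-top discs: expected top centre (z 90) from commanded placings, observed
t=cv2.imread("pics/e1_traw.png")[:,:,::-1];sd=cv2.imread("pics/e1_sraw.png")[:,:,::-1]
for d,x,y in((16,506.2,-186),(22,505.2,-230),(28,504.4,-273.6),(34,503.2,-318.6)):
    print(d,"proj top-disc: side",proj("side",[x,y,90]).round(1),"top",proj("top",[x,y,90]).round(1))
cv2.imwrite("pics/e2.png",np.vstack([cv2.resize(sd[218:300,285:330],(300,546),interpolation=2)])[:,:,::-1])
```

```text
top gembox mean abs diff 5.8 shift [-0.06 -0.03]
top by mast mean abs diff 6.4 shift [0.1  0.07]
top rings mean abs diff 16.7 shift [ 0.84 -0.13]
top dop40 mean abs diff 6.1 shift [ 0.06 -0.02]
top dop10 mean abs diff 4.5 shift [0.45 0.29]
side gembox mean abs diff 2.0 shift [0.11 0.05]
side rings mean abs diff 2.2 shift [0.04 0.42]
side loupe? mean abs diff 2.2 shift [0.06 0.54]
side dop40 mean abs diff 4.3 shift [0.2  0.16]
side dop10 mean abs diff 6.5 shift [ 0.13 -0.8 ]
16 proj top-disc: side [313.2 228.7] top [366.4 197. ]
22 proj top-disc: side [311.  239.6] top [385.1 197.1]
28 proj top-disc: side [308.7 251.2] top [403.7 197.2]
34 proj top-disc: side [306.  264.2] top [422.9 197.4]
```

View pics/e2.png

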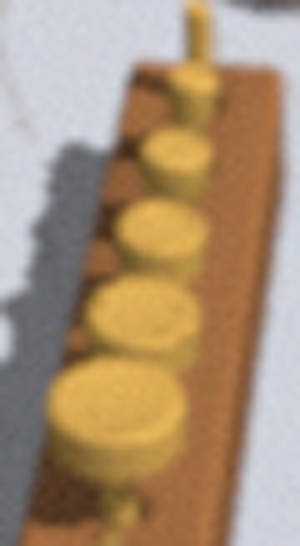

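```bash
python3 -c "
from workcell import env
s=env.state();print(s['time_s'],s['force']);print(env.job_done())"
```

```text
34.575 [-0.32050128 -0.37005498 -0.06631131]
the job is handed in; nothing more can be done
None
```

All four dops are back in the rack and the row runs 10–16–22–28–34–40 by head size, with the two end dops left in place. I handed the job in at 34.6 s of the 112 s allowed.

**Placing:** I moved them in the order 34, 28, 22, 16. Each went down to the floor of its own hole with no more than about 6 N of force showing. I then opened the jaws and backed the arm away.

**Last checks:**
- **Heights:** the side view puts all four heads at the height expected for seated dops. Each sits about 1 px (2–3 mm) off in the same direction, which I put down to the calibration offset.
- **Gem box:** it shows no shift in either view (about 0.1 px).
- **Loupe:** I was not certain which object it is, so I checked both candidates. The white object behind the rack shows no real change. The folded ring object near the block is unchanged in the side view, but its top-view patch differed (shift 0.8 px). I took that to be the arm's shadow and did not confirm it.
- **Smallest dop (10):** its patch shifted up to 0.8 px. I put that down to the 16 now standing beside it. The arm showed no contact force near it.
- **Disagreements:** the cameras and the robot differed by 2–4 mm in x. I set the x aim of the grasps and holes from the side view and the forces measured as I went.

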